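# Hang the tape roll on the revolving tape tree

### The job

Turn the revolving tape tree on the bench until its empty branch faces you (the robot), then slip the loose roll of grip tape over that branch, slide it home against the collar and let go. Leave the empty branch facing you, the other rolls hanging on theirs, and do not knock about anything else on the bench.

Things in the scene. Friction and masses are not known exactly. Their poses are not given: they have to be found in the camera images.
- roll: the loose roll of tape (the same roll as roll_center), for its orientation: the origin is the centre of its underside, z runs along its bore
- roll_center (a point): centre of the loose roll of tape, the only small roll that is not on the tree: 56 mm outside diameter, 50 mm tall, bore 25 mm (a cardboard core), about 130 g. It stands on the bench on its flat face, bore upright, to the left or the right of the tree. The point is on the bore's axis, 25 mm above the underside
- base: the tape tree's round grey base plate, 190 mm across, screwed to the bench; the origin is the centre of its underside, under the tree's axis of turning; its -x is the front, towards the robot. It never turns
- handle (a point): centre of the black grip bar on top of the tree, on its axis, 245 mm above the bench; 80 mm long, 14 mm thick, 16 mm tall, 27 mm free below it. The frame turns with the tree: x along the bar, z up, the empty branch stands to -x. The tree turns either way without stops (friction about 0.08 N m) and stays where left
- branch: the tree's one empty branch of four: a steel peg 12 mm thick, leaning 40 degrees from vertical, outward. Origin: centre of the outer face of its stop collar (36 mm across), 51 mm from the tree's axis, 121 mm above the bench. z: outward along the peg, which ends 70 mm from the collar; x: up and in to the column. A roll at home touches the collar, its centre 25 mm along z, 6 mm to -x
- branch_tip (a point): round end of the empty branch, 96 mm from the axis, 175 mm above the bench. The four equal branches stand a quarter turn apart. A roll let go with its bore well over the peg slides down to the collar by itself
- hung1_center (a point): centre of the roll hanging on the branch a quarter turn counter-clockwise (from above) from the empty branch, 50 mm wide, 56 mm across, loose on its peg and resting on its collar; rolls reach 115 mm from the axis of turning
- hung2_center (a point): centre of the roll hanging on the branch opposite the empty branch, 36 mm wide, 56 mm across, loose on its peg and resting on its collar; rolls reach 115 mm from the axis of turning
- hung3_center (a point): centre of the roll hanging on the branch a quarter turn clockwise from the empty branch, 50 mm wide, 56 mm across, loose on its peg and resting on its collar; rolls reach 115 mm from the axis of turning
- tin_center (a point): lidded dark steel tin of polishing compound, 72 mm across, 56 mm tall, on the bench on the other side of the tree from the loose roll; the point is its centre
- resin_mid (a point): white plastic glue bottle, 48 mm across, 130 mm tall, standing left rear; the point is half-way up
- hardener_mid (a point): clear glue bottle of the same shape beside it; the point is half-way up
- cup_mid (a point): steel cup, 72 mm across, 85 mm tall, standing right rear; the point is half-way up
- masking_mid (a point): flat wide ring of masking tape, 104 mm across, 24 mm tall, with a 76 mm hole, lying in front of the tree, near the robot; the point is its centre. It does not belong on the tree
- iron_mid (a point): steel iron club head, about 115 mm long and 75 mm tall, on the bench in front of the tree, near the robot; the point lies in the blade, 22 mm up
- mallet_mid (a point): hammer with a wooden handle, 270 mm long, lying on the far right; the point is on it, at bench level
- driver_mid (a point): black driver club head, 112 mm across, 57 mm tall, on the far left; the point is its centre
There are look-alikes about, which are no part of the job. Leave any orange or purple look-alike of the part that bears hung1_center alone. What is shaped like the roll but red or yellow is not meant.

How it is judged:
By the outcome, as a careful person would: the job done as asked, in the order asked, and still so for the second after the job is handed in, with the robot touching nothing.
It also fails if it takes over 54 s, if anything falls off the work surface, if the arm or the gripper's body presses on something with over 40 N, if the wrist force passes 120 N, or if a joint passes its speed limit or range.

### The arm

A 7-joint arm with a two-finger parallel gripper is mounted at the origin on the work surface. World frame = base frame: x ahead of the robot, y to its left, z up, the work surface at z = 0. Lengths are in mm, angles in rad, forces in N, time in s.
With the tool pointing down it reaches from about 400 to 850 mm from the base axis. Payload 4.5 kg.
Tool frame: the origin (TCP) lies midway between the tips of the shut fingers; the grasp point (between the pads) lies 19 mm behind it; z points along the fingers, y is the line along which they close (so a half turn about z gives the same grasp; the last joint's range is limited). The gripper opens to 88 mm and grips with 3 to 60 N. Pads are 18 mm wide; open, the fingers measure 123 mm over their backs; the gripper's body (75 mm by 187 mm) begins 45 mm behind the grasp point.
Start: joints at [1.201, 0.689, -0.195, 1.565, 0.157, 0.902, -0.215], TCP at [245.603, -574.746, 238.743] pointing down, gripper open.
Joint ranges: [-3.01, 3.01], [-0.46, 2.08], [-1.47, 1.51], [0.13, 2.56], [-1, 4.14], [0.04, 2.09], [-2.66, 2.66]. Speed limits (rad/s): [2.57, 2.57, 3.14, 3.14, 3.14, 3.14, 3.14].

### API

Orientations are given as a unit quaternion [w, x, y, z].
In Python, from station import r, eyes, ticket gives the robot as it stands.
- The arm moves only by the tool servo_tool, never from a script. Its argument "deltas" is a list that holds one entry, the list of rows, each a list of 7 numbers: the shift along the tool's x, y, z normalised to -1 to 1, where 1 is 8 cm, then the turn, a rotation vector about the tool's x, y, z normalised to -1 to 1, where 1 is 45 degrees, then the gripper command: -1 is shut, 1 is fully open, values between are in proportion. A call has 1 to 10 rows; each row shifts and turns the commanded pose from where the row before left it, along the tool's axes as they then stand; what a row does not reach is not made up. A row lasts 1/12 s, in which the tool goes at most 41.7 mm and 7.16 degrees, less where a joint would pass 70% of its speed; a pose out of reach is approached as far as the arm can. A call with a number of a shift or a turn outside -1 to 1 is refused whole. A call with a gripper value outside its range is refused whole. The fingers move at their own pace and stop on an object; "force" is the grip in N (left out, the last holds). Time passes only in rows, so rows that do not move let the fingers close. It gives the time, the measured TCP pose, the force, the opening and the grip force at its end, in the units of the state.
- r.get_state(): the state, without advancing time (a new reading comes with each control period).
- eyes.capture(name): name is "scene" or "top" or "wrist"; returns the picture (480x640x3 uint8, red, green, blue); there is no depth.
- eyes.get_calibration(name): a dict with "camera_matrix" (3x3 intrinsics, pixels), "world_from_camera" (4x4, takes a point from camera to world coordinates). Camera axes: x right, y down, z forward; pixel columns grow to the right and rows downward; lengths in mm; the calibration is good to about 2 mm. A picture is of the moment at which its call begins: read the wrist's pose just before it. get_calibration takes no time and is no camera call; for the wrist camera it gives the pose at the moment of the call.
- ticket.job_done(): hands the job in; it is judged then, once.
The state is a dict: "clock": time; "q": joint angles; "dq": joint speeds; "tau": joint torques, N m; "tcp_pos": TCP position; "eef_rot": TCP orientation; "wrist_force": force on the tool from outside, world axes, zero at the start; "moment": the same for the moment, N m; "width": finger opening in mm; "grasp_force": force on a finger pad.
Only numpy, scipy, OpenCV 4.12 (cv2) and the standard library are available. Lean on these libraries where they do the work, as an engineer would, in place of code of your own. Each camera call takes 0.05 s, during which the arm holds its last target. There are 200 camera calls.

## Working session

There is one attempt and no reset: what is moved stays moved. The work goes in short steps, Python scripts to look and compute and a tool call to move; the robot and the scene stay as the last step left them, time stands still between calls to the robot, and variables do not carry over. Pictures are saved under pics/ and viewed, at most 12 in all, crops included, and the job is handed in when it is done.

Besides the shell and the picture viewer there is one more tool, called as name([rows], argument=value, ...), one row to a line, values as JSON. servo_tool: Moves the arm, as the interface text tells. Its arguments: {"type":"object","properties":{"deltas":{"type":"array","items":{"type":"array","items":{"type":"array","items":{"type":"number"}}}},"force":{"type":"number"}},"required":["deltas"]}

```bash
mkdir -p pics; ls; python3 - <<'E'
from station import r,eyes,ticket
import cv2,numpy as np
for n in ("scene","top"):
    im=eyes.capture(n); cv2.imwrite(f"pics/{n}0.png",im[:,:,::-1]); c=eyes.get_calibration(n); print(n,np.round(c["camera_matrix"],1).tolist(),np.round(c["world_from_camera"],3).tolist())
s=r.get_state(); print(s["clock"],s["tcp_pos"],s["eef_rot"],s["width"])
E
```

```text
pics
scene [[482.5, 0.0, 313.0], [0.0, 482.5, 244.0], [0.0, 0.0, 1.0]] [[-0.849, 0.443, -0.29, 846.625], [0.529, 0.714, -0.458, 523.432], [0.004, -0.542, -0.84, 1077.307], [0.0, 0.0, 0.0, 1.0]]
top [[550.7, 0.0, 320.9], [0.0, 550.7, 233.2], [0.0, 0.0, 1.0]] [[0.016, -0.994, 0.105, 394.567], [-1.0, -0.015, 0.012, 2.179], [-0.01, -0.105, -0.994, 1549.109], [0.0, 0.0, 0.0, 1.0]]
0.1 [ 245.32134222 -574.23691028  238.00863965] [-7.76108993e-04  9.79673386e-01  2.00597619e-01 -2.23752656e-04] 88.12644968289858
```

View pics/scene0.png

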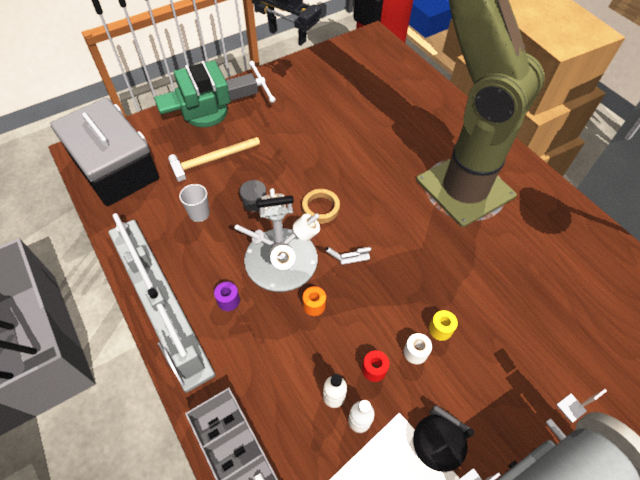

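View pics/top0.png

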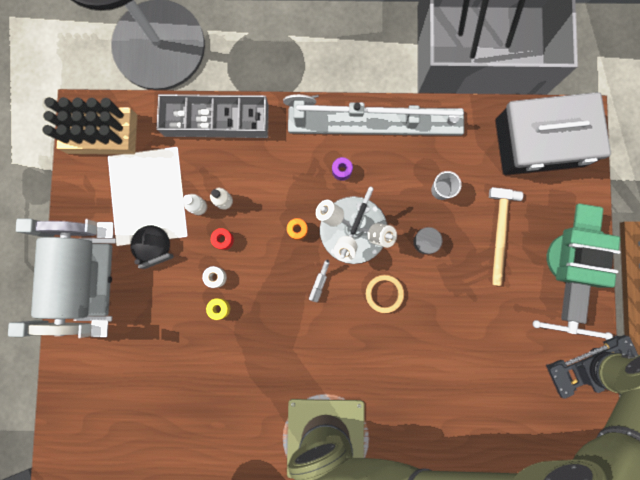

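The loose white roll is at top pixel (214,277) and scene pixel (418,348). The tree is at about (354,230) in top, with its empty peg towards about (368,192). I'll zoom in on the tree and compute positions.

```bash
cat > h.py <<'E'
from station import r,eyes,ticket
import cv2,numpy as np
def ray(n,uv,c=None):
    c=c or eyes.get_calibration(n);T=np.array(c["world_from_camera"]);d=T[:3,:3]@np.linalg.inv(c["camera_matrix"])@np.array([*uv,1.]);return T[:3,3],d
def plane(n,uv,z,c=None):
    o,d=ray(n,uv,c);return o+d*(z-o[2])/d[2]
def proj(n,p,c=None):
    c=c or eyes.get_calibration(n);T=np.linalg.inv(c["world_from_camera"]);q=np.array(c["camera_matrix"])@(T[:3,:3]@np.array(p)+T[:3,3]);return q[:2]/q[2]
E
python3 - <<'E'
from h import *
t=cv2.imread("pics/top0.png");s=cv2.imread("pics/scene0.png")
a=cv2.resize(t[170:290,280:420],None,fx=3.4,fy=3.4,interpolation=2)[:408]
b=cv2.resize(s[170:290,220:350],None,fx=2.4,fy=2.4,interpolation=2)
cv2.imwrite("pics/z1.png",np.hstack([a,cv2.copyMakeBorder(b,0,a.shape[0]-b.shape[0],0,0,0)]))
print(a.shape,b.shape)
for uv,z,n in [((214,277),50,"roll"),((428,240),56,"tin"),((342,168),50,"purple"),((297,229),50,"orange"),((385,294),24,"masking"),((354,230),5,"base")]: print(n,plane("top",uv,z).round(1))
print("roll scene",plane("scene",(418,343),50).round(1),"handle",plane("scene",(276,202),253).round(1))
E
```

```text
(408, 476, 3) (288, 312, 3)
roll [428.9 308.5  50. ]
tin [ 538.2 -271.8   56. ]
purple [735.6 -35.9  50. ]
orange [563.6  85.4  50. ]
masking [ 390.3 -159.    24. ]
base [568.3 -73.    5. ]
roll scene [432.  311.2  50. ] handle [573.1 -59.2 253. ]
```

View pics/z1.png

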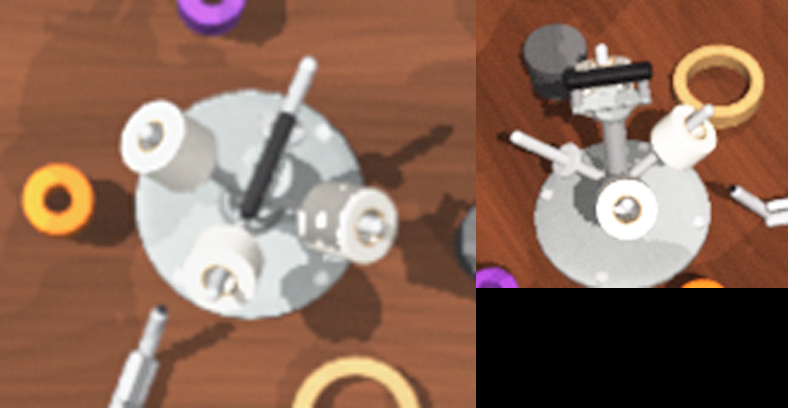

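The empty peg points away from the robot, with its tip at zoom pixel (309,63). The bar runs (288,118)–(248,212), and hung rolls sit at the other three quarters. The base screws at 45° suggest the base is aligned with world.

```bash
cat >> h.py <<'E'
from scipy.spatial.transform import Rotation as R
def rot(s=None):
    q=(s or r.get_state())["eef_rot"];return R.from_quat([q[1],q[2],q[3],q[0]])
def tool(az,tilt=0): # tool x azimuth az deg, pointing down, then tilt fingers toward world +x
    x=np.array([np.cos(np.radians(az)),np.sin(np.radians(az)),0]);z=np.array([0,0,-1.]);
    return R.from_rotvec([0,-np.radians(tilt),0])*R.from_matrix(np.c_[x,np.cross(z,x),z])
def go(p,Rt):
    s=r.get_state();R0=rot(s);d=R0.inv().apply(np.array(p)-s["tcp_pos"]);w=(R0.inv()*Rt).as_rotvec()
    print("clock",round(s["clock"],2),"shift/80",(d/80).round(3),"rot/45",(w/np.radians(45)).round(3),"rows>=",round(max(np.linalg.norm(d)/41.7,np.degrees(np.linalg.norm(w))/7.16),1),"world d",(np.array(p)-s["tcp_pos"]).round(1),"q7",s["q"][6].round(2))
E
python3 - <<'E'
from h import *
f=lambda u,v:(u/3.4+280,v/3.4+170)
a,b=plane("top",f(290,116),253),plane("top",f(247,214),253)
tip=plane("top",f(309,62),175); base=plane("top",f(250.5,204),5); c=(a+b)/2
print(a.round(1),b.round(1),np.linalg.norm(a-b),"c",c.round(1),"tip",tip.round(1),"base",base.round(1),"azim bar",np.degrees(np.arctan2(*(a-b)[[1,0]])),"tip",np.degrees(np.arctan2(*(tip-c)[[1,0]])), np.linalg.norm((tip-c)[:2]))
g=lambda u,v:(u/2.4+220-198.3,v/2.4+170)
e=[plane("scene",g(567,78),253),plane("scene",g(651,71),253)]
print("scene bar",e,np.mean(e,0))
for n in("top","scene"):
  im=cv2.imread(f"pics/{n}0.png");hsv=cv2.cvtColor(im,cv2.COLOR_BGR2HSV);u0,v0=map(int,proj(n,(430,310,25)))
  m=cv2.inRange(hsv,(0,0,110),(179,90,255));k,l,st,ce=cv2.connectedComponentsWithStats(m)
  for i in range(1,k):
    if np.linalg.norm(ce[i]-[u0,v0])<12: print(n,st[i],ce[i].round(1),plane(n,ce[i],28).round(1))
E
```

```text
[602.7 -87.2 253. ] [533.3 -57.8 253. ] 75.34487713853515 c [568.  -72.5 253. ] tip [ 656.  -106.4  175. ] base [568.3 -72.1   5. ] azim bar -22.94977387509576 tip -21.05127108753938 94.33037957094872
scene bar [array([606.73461049, -78.47705415, 253.        ]), array([538.67958185, -45.68678514, 253.        ])] [572.70709617 -62.08191964 253.        ]
top [202 266  25  22 417] [213.8 276.7] [430.3 313.6  28. ]
scene [404 333  29  32 693] [417.4 348.1] [432.  315.6  28. ]
```

```bash
python3 - <<'E'
from h import *
go((569,-70,330),tool(157.5))
E
```

```text
clock 0.1 shift/80 [ 6.198 -4.207 -1.144] rot/45 [-1.000e-03 -2.000e-03 -2.986e+00] rows>= 18.8 world d [323.7 504.2  92. ] q7 -0.22
```

servo_tool([
  [[0,0,-0.4,0,0,0,1],[0.2,-0.14,-0.4,0,0,0,1],[0.4,-0.27,-0.344,0,0,0,1],[0.4,-0.27,0,0,0,0,1],[0.4,-0.27,0,0,0,0,1],[0.4,-0.27,0,0,0,0,1],[0.4,-0.27,0,0,0,0,1],[0.4,-0.27,0,0,0,0,1],[0.4,-0.27,0,0,0,0,1],[0.4,-0.27,0,0,0,0,1]],
])

```text
clock: 0.93
tcp_pos: [421.2, -300.8, 326.7]
eef_rot: [-0.0, 0.98, 0.2, -0.0]
wrist_force: [1.7, 0.7, 0.3]
width: 88.1
grasp_force: 0.0
```

servo_tool([
  [[0.4,-0.27,0,0,0,0,1],[0.4,-0.27,0,0,0,0,1],[0.4,-0.27,0,0,0,0,1],[0.4,-0.27,0,0,0,0,1],[0.4,-0.27,0,0,0,0,1],[0.4,-0.27,0,0,0,0,1],[0.4,-0.29,0,0,0,-0.15,1],[0,0,0,0,0,-0.15,1],[0,0,0,0,0,-0.15,1],[0,0,0,0,0,-0.15,1]],
])

```text
clock: 1.77
tcp_pos: [566.8, -73.0, 326.3]
eef_rot: [-0.0, 0.904, 0.427, -0.001]
wrist_force: [-0.3, -0.7, -0.5]
width: 87.8
grasp_force: 0.0
```

servo_tool([
  [[0,0,0,0,0,-0.15,1],[0,0,0,0,0,-0.15,1],[0,0,0,0,0,-0.15,1],[0,0,0,0,0,-0.15,1],[0,0,0,0,0,-0.15,1],[0,0,0,0,0,-0.15,1],[0,0,0,0,0,-0.15,1],[0,0,0,0,0,-0.15,1],[0,0,0,0,0,-0.15,1],[0,0,0,0,0,-0.15,1]],
])

```text
clock: 2.6
tcp_pos: [566.5, -74.2, 326.5]
eef_rot: [-0.0, 0.515, 0.857, -0.0]
wrist_force: [-0.3, -0.3, -0.8]
width: 87.9
grasp_force: 0.0
```

servo_tool([
  [[0,0,0,0,0,-0.15,1],[0,0,0,0,0,-0.15,1],[0,0,0,0,0,-0.15,1],[0,0,0,0,0,-0.15,1],[0,0,0,0,0,-0.15,1],[0,0,0,0,0,-0.136,1],[0,0,0,0,0,0,1],[0,0,0,0,0,0,1]],
])

```text
clock: 3.27
tcp_pos: [566.6, -74.3, 326.4]
eef_rot: [-0.0, 0.197, 0.98, 0.0]
wrist_force: [-0.4, 0.7, 0.7]
width: 88.3
grasp_force: 0.0
```

```bash
python3 - <<'E'
from h import *
go((569,-70,330),tool(157.5)); go((569,-70,226),tool(157.5))
c=eyes.get_calibration("wrist");im=eyes.capture("wrist");cv2.imwrite("pics/w1.png",im[:,:,::-1])
print(np.round(c["camera_matrix"],1).tolist(),np.round(c["world_from_camera"],3).tolist(),proj("wrist",(569,-70,253)))
E
```

```text
clock 3.27 shift/80 [-0.007  0.061 -0.045] rot/45 [-0.    -0.001 -0.004] rows>= 0.1 world d [2.4 4.3 3.6] q7 0.72
clock 3.27 shift/80 [-0.009  0.061  1.255] rot/45 [-0.    -0.001 -0.004] rows>= 2.4 world d [   2.4    4.3 -100.4] q7 0.72
[[403.0, 0.0, 318.7], [0.0, 403.0, 244.3], [0.0, 0.0, 1.0]] [[0.385, 0.892, 0.236, 505.994], [0.923, -0.372, -0.099, -49.23], [-0.001, 0.256, -0.967, 472.344], [0.0, 0.0, 0.0, 1.0]] [327.83977368 257.91494439]
```

View pics/w1.png

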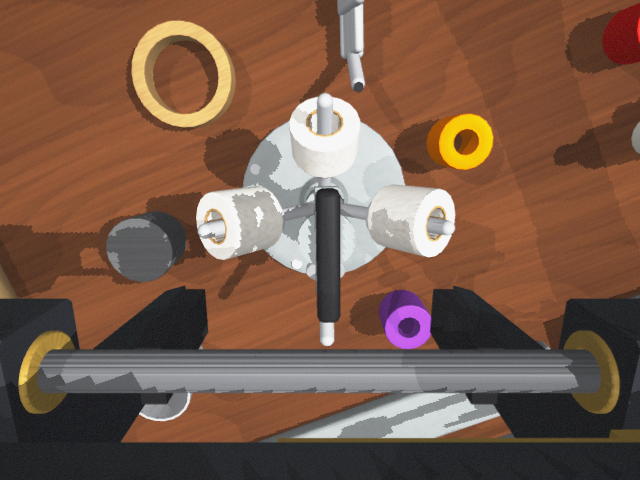

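The black bar runs (328,190)–(328,322), upright in the image, so the yaw matches.

```bash
python3 - <<'E'
from h import *
a,b=plane("wrist",(328,190),253),plane("wrist",(328,322),253);print(a,b,(a+b)/2,np.linalg.norm(a-b),np.degrees(np.arctan2(*(b-a)[[1,0]])))
t=plane("wrist",(327,342),175);print("tip",t)
c=(a+b)/2;c[2]=226;go(c,tool(157.5))
E
```

```text
[533.3565201  -55.27195934 253.        ] [605.78182196 -84.99833732 253.        ] [569.56917103 -70.13514833 253.        ] 78.28845315579159 -22.315300811407887
tip [ 657.38708657 -105.25045117  175.        ]
clock 3.32 shift/80 [-0.015  0.061  1.258] rot/45 [-0.    -0.001 -0.004] rows>= 2.4 world d [   2.9    4.1 -100.6] q7 0.72
```

servo_tool([
  [[-0.015,0.06,0.35,0,0,0,0],[0,0,0.45,0,0,0,0],[0,0,0.45,0,0,0,0],[0,0,0,0,0,0,-1],[0,0,0,0,0,0,-1],[0,0,0,0,0,0,-1],[0,0,0,0,0,0,-1],[0,0,0,0,0,0,-1],[0,0,0,0,0,0,-1],[0,0,0,0,0,0,-1]],
], force=20)

```text
clock: 4.15
tcp_pos: [570.3, -70.1, 227.9]
eef_rot: [0.001, 0.195, 0.981, 0.0]
wrist_force: [0.1, -0.2, -0.4]
width: 23.7
grasp_force: 0.0
```

servo_tool([
  [[0,0,0,0,0,0,-1],[0,0,0,0,0,0,-1],[0,0,0,0,0,0,-1],[0,0,0,0,0,0,-1],[0,0,0,0,0,0.04,-1],[0,0,0,0,0,0.08,-1],[0,0,0,0,0,0.12,-1]],
])

```text
clock: 4.73
tcp_pos: [570.1, -69.8, 227.3]
eef_rot: [0.0, 0.288, 0.958, 0.0]
wrist_force: [0.0, 0.8, 3.6]
width: 13.4
grasp_force: 20.0
```

servo_tool([
  [[0,0,0,0,0,0.13,-1],[0,0,0,0,0,0.13,-1],[0,0,0,0,0,0.13,-1],[0,0,0,0,0,0.13,-1],[0,0,0,0,0,0.13,-1],[0,0,0,0,0,0.13,-1],[0,0,0,0,0,0.13,-1],[0,0,0,0,0,0.13,-1],[0,0,0,0,0,0.13,-1],[0,0,0,0,0,0.13,-1]],
])

```text
clock: 5.57
tcp_pos: [570.7, -69.5, 227.3]
eef_rot: [0.001, 0.72, 0.694, 0.001]
wrist_force: [0.3, 0.0, 1.4]
width: 13.6
grasp_force: 20.0
```

```bash
python3 - <<'E'
from h import *
s=r.get_state();print(s["q"].round(2),s["width"],s["grasp_force"],s["wrist_force"],s["moment"]);go((569.5,-70,227),tool(-2))
E
```

```text
[ 0.33  0.67 -0.49  1.73  0.4   0.84 -0.37] 13.576101202609662 20.000931434333324 [0.32709818 0.03346484 1.4220702 ] [ 0.09995241 -0.35557774  0.09802195]
clock 5.57 shift/80 [-0.007 -0.015  0.004] rot/45 [ 1.000e-03 -3.000e-03  1.999e+00] rows>= 12.6 world d [-1.2 -0.5 -0.3] q7 -0.37
```

servo_tool([
  [[0,0,0,0,0,0.13,-1],[0,0,0,0,0,0.13,-1],[0,0,0,0,0,0.13,-1],[0,0,0,0,0,0.13,-1],[0,0,0,0,0,0.13,-1],[0,0,0,0,0,0.13,-1],[0,0,0,0,0,0.13,-1],[0,0,0,0,0,0.13,-1],[0,0,0,0,0,0.13,-1],[0,0,0,0,0,0.13,-1]],
])

```text
clock: 6.4
tcp_pos: [571.3, -69.8, 227.4]
eef_rot: [0.0, 0.967, 0.254, 0.002]
wrist_force: [2.3, -0.3, 0.8]
width: 13.7
grasp_force: 20.0
```

servo_tool([
  [[0,0,0,0,0,0.13,-1],[0,0,0,0,0,0.13,-1],[0,0,0,0,0,0.13,-1],[0,0,0,0,0,0.13,-1],[0,0,0,0,0,0.1,-1],[0,0,0,0,0,0.06,-1],[0,0,0,0,0,0.02,-1],[0,0,0,0,0,0,-1],[0,0,0,0,0,0,-0.2],[0,0,0,0,0,0,-0.2]],
])

```text
clock: 7.23
tcp_pos: [568.5, -69.9, 226.4]
eef_rot: [-0.0, 1.0, -0.015, -0.001]
wrist_force: [-0.1, -0.6, 0.6]
width: 25.3
grasp_force: 0.0
```

servo_tool([
  [[0,0,0,0,0,0,-0.2],[0,0,0,0,0,0,-0.2],[0,0,-0.2,0,0,0,-0.2],[0,0,-0.4,0,0,0,-0.2],[0,0,-0.45,0,0,0,-0.2],[0,0,-0.3,0,0,0,0],[0,0,0,0,0,0,0.5],[0,0,0,0,0,0,1]],
])

```text
clock: 7.9
tcp_pos: [570.1, -70.1, 336.0]
eef_rot: [0.0, 1.0, -0.016, 0.001]
wrist_force: [-0.3, 0.2, 0.1]
width: 53.1
grasp_force: 0.0
```

```bash
python3 - <<'E'
from h import *
s=r.get_state();print(s["q"].round(2),s["width"],s["eef_rot"],s["tcp_pos"])
go((431,314,200),tool(0))
im=eyes.capture("top");cv2.imwrite("pics/t2.png",cv2.resize(im[150:310,180:420,::-1],None,fx=3,fy=3,interpolation=2))
E
```

```text
[ 0.06  0.51 -0.02  1.6   0.01  1.03 -1.57] 53.09365698402889 [ 3.59028898e-05  9.99877914e-01 -1.55837253e-02  1.14181117e-03] [570.05323988 -70.10944991 336.0134978 ]
clock 7.9 shift/80 [-1.891 -4.745  1.696] rot/45 [ 0.    -0.003 -0.04 ] rows>= 10.3 world d [-139.1  384.1 -136. ] q7 -1.57
```

View pics/t2.png

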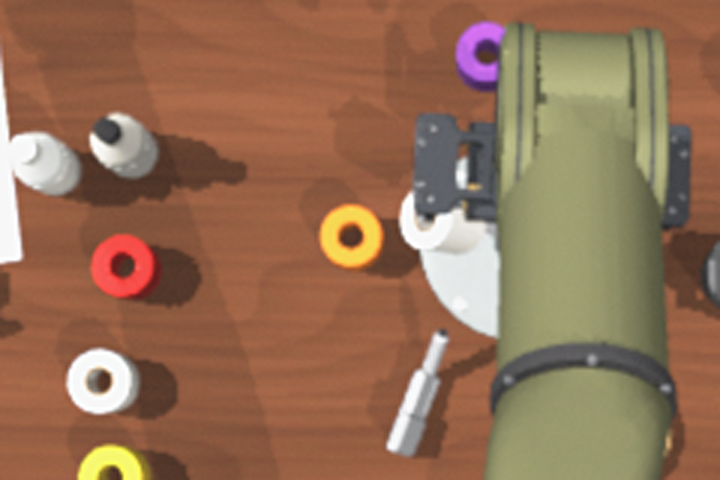

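The tree is mostly hidden by the arm. The roll is still at about (102,380) in the crop, so I'm moving over it.

servo_tool([
  [[-0.1,-0.25,0,0,0,0,1],[-0.18,-0.45,0,0,0,0,1],[-0.18,-0.45,0,0,0,0,1],[-0.18,-0.45,0,0,0,0,1],[-0.18,-0.45,0,0,0,0,1],[-0.18,-0.45,0.2,0,0,0,1],[-0.18,-0.45,0.2,0,0,0,1],[-0.18,-0.45,0.2,0,0,0,1],[-0.18,-0.45,0.2,0,0,0,1],[-0.18,-0.45,0.2,0,0,-0.04,1]],
])

```text
clock: 8.78
tcp_pos: [441.3, 277.5, 253.1]
eef_rot: [0.001, 1.0, 0.0, -0.002]
wrist_force: [0.4, -0.1, 0.7]
width: 88.1
grasp_force: 0.0
```

servo_tool([
  [[-0.17,-0.44,0.2,0,0,0,1],[0,0,0.4,0,0,0,1],[0,0,0,0,0,0,1],[0,0,0,0,0,0,1]],
])

```text
clock: 9.12
tcp_pos: [428.0, 310.4, 205.3]
eef_rot: [0.003, 1.0, 0.0, -0.003]
wrist_force: [-0.1, -1.4, -0.2]
width: 88.0
grasp_force: 0.0
```

```bash
python3 - <<'E'
from h import *
s=r.get_state();print(s["tcp_pos"],s["width"])
im=eyes.capture("wrist");u,v=proj("wrist",(431,314,50));print(u,v)
cv2.imwrite("pics/w3.png",im[:,:,::-1])
t=eyes.capture("top");cv2.imwrite("pics/t3.png",cv2.resize(t[150:310,280:440,::-1],None,fx=3.5,fy=3.5,interpolation=2))
E
```

```text
[428.01654334 310.39335638 205.26531029] 87.9977371997786
312.78612302723053 223.52191764125348
```

View pics/w3.png

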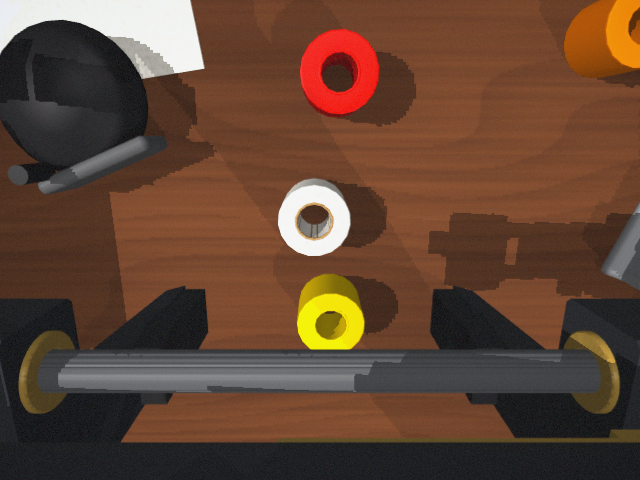

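View pics/t3.png

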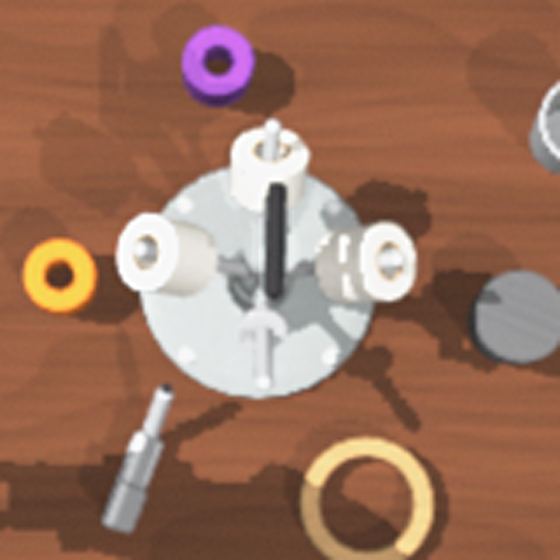

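The white roll's top face is centred at about (314,219) in the wrist view. The empty branch now faces the robot, with its tip at (263,382) in the crop, and the other rolls are in place.

```bash
python3 - <<'E'
from h import *
p=plane("wrist",(314.3,218.5),50);print(p)
g=lambda u,v:(u/3.5+280,v/3.5+150)
a,b=plane("top",g(277,185),253),plane("top",g(274,297),253);t=plane("top",g(263,382),175)
print(a,b,np.degrees(np.arctan2(*(b-a)[[1,0]])),t,np.degrees(np.arctan2(t[1]+70,t[0]-569.5)))
go((p[0],p[1],17),tool(0))
E
```

```text
[436.00193825 313.29074738  50.        ]
[605.52368138 -72.52777493 253.        ] [528.96207067 -71.16257075 253.        ] 178.97844169778813 [476.01435763 -68.27499569 175.        ] 178.94289380436823
clock 9.22 shift/80 [ 0.067 -0.037  2.385] rot/45 [ 0.002 -0.    -0.003] rows>= 4.6 world d [   5.4    2.7 -190.8] q7 -2.33
```

servo_tool([
  [[0.06,-0.037,0.4,0,0,0,1],[0,0,0.48,0,0,0,1],[0,0,0.48,0,0,0,1],[0,0,0.48,0,0,0,1],[0,0,0.36,0,0,0,1],[0,0,0.18,0,0,0,1],[0,0,0,0,0,0,1],[0,0,0,0,0,0,-1],[0,0,0,0,0,0,-1],[0,0,0,0,0,0,-1]],
], force=20)

```text
clock: 10.05
tcp_pos: [436.2, 315.5, 19.0]
eef_rot: [-0.001, 1.0, -0.0, 0.001]
wrist_force: [-0.3, 0.9, -1.3]
width: 70.4
grasp_force: 0.0
```

servo_tool([
  [[0,0,0,0,0,0,-1],[0,0,0,0,0,0,-1],[0,0,0,0,0,0,-1],[0,0,0,0,0,0,-1],[0,0,0,0,0,0,-1]],
])

```text
clock: 10.47
tcp_pos: [435.3, 314.9, 18.2]
eef_rot: [-0.0, 1.0, -0.0, 0.001]
wrist_force: [-0.6, -1.2, 7.5]
width: 56.1
grasp_force: 20.0
```

```bash
cat >> h.py <<'E'
def ins(s,off=-2,az=178.9,ax=(569.5,-70)):
    u=np.array([np.cos(np.radians(az)),np.sin(np.radians(az)),0]);k=np.array([0,0,1.]);t=np.radians(40)
    zb=np.sin(t)*u+np.cos(t)*k;xb=-np.cos(t)*u+np.sin(t)*k
    return np.array([*ax,0])+51*u+121*k+(s+18)*zb+off*xb, R.from_rotvec([0,0,np.radians(az-180)])*tool(0,40)
E
python3 - <<'E'
from h import *
for s in(120,90,5): print(ins(s)[0])
go(*ins(120)); go(ins(120)[0],tool(0))
E
```

```text
[428.2892492  -67.28861507 225.42855793]
[447.56932376 -67.65881141 202.44722464]
[502.19620165 -68.70770105 137.33344697]
clock 10.47 shift/80 [-0.083  4.776 -2.592] rot/45 [-0.009  0.887  0.023] rows>= 10.4 world d [  -7.  -382.2  207.2] q7 -2.36
clock 10.47 shift/80 [-0.083  4.776 -2.592] rot/45 [-0.    -0.002 -0.   ] rows>= 10.4 world d [  -7.  -382.2  207.2] q7 -2.36
```

servo_tool([
  [[0,0,-0.2,0,0,0,-1],[0,0,-0.45,0,0,0,-1],[0,0,-0.5,0,0,0,-1],[0,0,-0.5,0,0,0,-1],[0,0,-0.5,0,0,0,-1],[-0.08,0.2,-0.45,0,0,0,-1],[0,0.45,0,0,0,0,-1],[0,0.45,0,0,0,0,-1],[0,0.45,0,0,0,0,-1],[0,0.45,0,0,0,0,-1]],
], force=25)

```text
clock: 11.3
tcp_pos: [427.7, 153.5, 225.5]
eef_rot: [-0.0, 1.0, 0.001, 0.0]
wrist_force: [0.9, -0.6, -1.7]
width: 55.8
grasp_force: 25.0
```

servo_tool([
  [[0,0.45,0,0,0,0,-1],[0,0.45,0,0,0,0,-1],[0,0.45,0,0,0,0,-1],[0,0.45,0,0,0,0,-1],[0,0.45,0,0,0,0,-1],[0,0.37,0,0,0,0,-1],[0,0.16,0,0,0.05,0,-1],[0,0,0,0,0.12,0,-1],[0,0,0,0,0.15,0,-1],[0,0,0,0,0.15,0,-1]],
])

```text
clock: 12.13
tcp_pos: [424.0, -73.3, 225.8]
eef_rot: [0.008, 0.992, 0.004, 0.126]
wrist_force: [-1.7, -1.2, -1.3]
width: 56.5
grasp_force: 25.0
```

servo_tool([
  [[0,0,0,0,0.15,0,-1],[0,0,0,0,0.15,0,-1],[0,0,0,0,0.117,0.023,-1],[0,0,0,0,0,0,-1],[0,0,0,0,0,0,-1]],
])

```text
clock: 12.55
tcp_pos: [437.4, -84.3, 244.0]
eef_rot: [0.018, 0.986, 0.001, 0.168]
wrist_force: [-0.0, 0.4, -1.2]
width: 55.9
grasp_force: 25.0
```

```bash
python3 - <<'E'
from h import *
go(*ins(120)); go(*ins(90)); s=r.get_state(); print(s["width"],s["q"].round(2))
C,Rr=ins(-18,0); 
im=eyes.capture("scene")
print("tip",proj("scene",ins(52,0)[0])-[220,150],"roll bottom,top",[proj("scene",s["tcp_pos"]+rot(s).apply([0,0,d]))-[220,150] for d in(18,-32)])
a=cv2.resize(im[150:290,220:360,::-1],None,fx=4,fy=4,interpolation=2);cv2.imwrite("pics/s4.png",a)
E
```

```text
clock 12.55 shift/80 [-0.183 -0.221  0.173] rot/45 [0.031 0.457 0.039] rows>= 2.9 world d [ -9.1  17.  -18.6] q7 -2.38
clock 12.55 shift/80 [-0.051 -0.228  0.524] rot/45 [0.031 0.457 0.039] rows>= 2.9 world d [ 10.2  16.7 -41.5] q7 -2.38
55.949478817181294 [ 0.16  0.37 -0.11  2.38  0.89  0.07 -2.38]
tip [92.8891942  52.27257552] roll bottom,top [array([100.23061469,  27.86810751]), array([107.31058956,  11.47586663])]
```

View pics/s4.png

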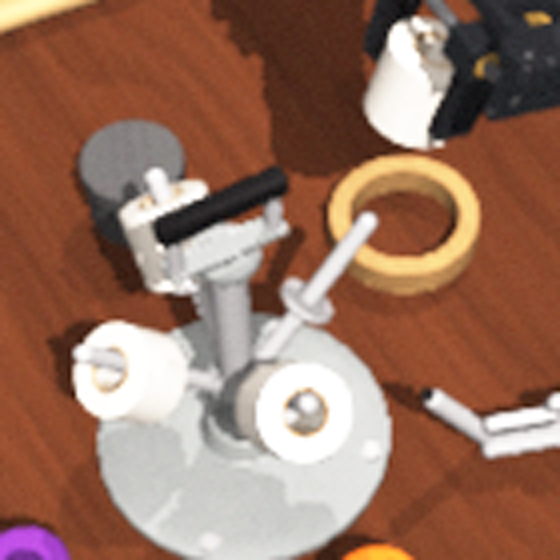

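The roll is well held, but the tilt stopped short because q6 reached its lower limit. I'll fit a small kinematic model from the recorded states to plan the wrist flip.

```bash
cat > kin.py <<'E'
from h import *
import itertools
from scipy.optimize import least_squares
ax=dict(z=[0,0,1],y=[0,1,0])
def fk(q,S,P):
    h,a,b,L,e,f=P;M=R.identity();p=np.array([0,0,h])
    for i,(k,s) in enumerate(zip("zyzyzyz",S)):
        M=M*R.from_rotvec(np.array(ax[k])*s*q[i])
        if i==2:p=p+M.apply([e,0,a])
        if i==3:p=p+M.apply([f,0,b])
        if i==5:p=p+M.apply([0,0,L])
    return p,M
s=r.get_state()
D=[([1.201,.689,-.195,1.565,.157,.902,-.215],[245.6,-574.7,238.7],[0,.98,.2,0]),([.33,.67,-.49,1.73,.4,.84,-.37],[570.7,-69.5,227.3],[.001,.72,.694,.001]),([.06,.51,-.02,1.6,.01,1.03,-1.57],[570,-70.1,336],[0,.9999,-.0156,.001]),(s["q"],s["tcp_pos"],s["eef_rot"])]
def fit():
    best=None
    for s1,s3,s5,s7 in itertools.product([1,-1],repeat=4):
        S=[s1,1,s3,1,s5,1,s7]
        def res(P):
            o=[]; M0=None
            for q,p,w in D:
                x,M=fk(q,S,P[:6]);o+=list(x-p);T=R.from_quat([*w[1:],w[0]])
                o+=list(200*(T.inv()*M*R.from_rotvec([0,0,P[6]])).as_rotvec())
            return np.array(o+list(.02*P[4:6]))
        for c in(0,1.57,3.1,-1.57):
            z=least_squares(res,[340,420,420,250,0,0,c])
            if best is None or z.cost<best[0]: best=(z.cost,S,z.x,np.abs(z.fun).max())
    return best
if __name__=="__main__":
    b=fit();print(b);np.save("kin.npy",np.r_[b[1],b[2]])
E
python3 kin.py
```

```text
(np.float64(2132.171984055598), [-1, 1, -1, 1, -1, 1, -1], array([ 473.15554526,  752.05299229,  411.6547836 ,  626.2059655 ,
       -165.17658529,   43.48486534,    1.57150359]), np.float64(42.479359131902726))
```

```bash
python3 - <<'E'
from kin import *
S=[-1,1,-1,1,-1,1,-1]
for S in itertools.product([1,-1],[1],[1,-1],[1,-1],[1,-1],[1,-1],[1,-1]):
  E=[]
  for q,p,w in D:
    M=fk(q,S,[0]*6)[1];T=R.from_quat([*w[1:],w[0]]);E.append(M.inv()*T)
  m=R.concatenate(E).mean();e=np.degrees([ (m.inv()*x).magnitude() for x in E])
  if max(e)<25: print(S,e.round(1),np.degrees(m.as_rotvec()).round(0))
print(D[-1])
E
```

```text
(-1, 1, -1, 1, -1, 1, -1) [0.1 0.4 0.4 0.1] [ 0. -0. 90.]
(array([ 0.1604675 ,  0.37411036, -0.11269455,  2.38352   ,  0.88472734,
        0.07199487, -2.38136772]), array([437.61035583, -84.17308994, 243.8237891 ]), array([1.80242449e-02, 9.85553158e-01, 3.66408795e-04, 1.68404172e-01]))
```

```bash
python3 - <<'E'
from kin import *
S=[-1,1,-1,1,-1,1,-1]
A=[];y=[]
for q,p,w in D:
    M=R.identity();Rs=[]
    for i,(k,s) in enumerate(zip("zyzyzyz",S)):
        M=M*R.from_rotvec(np.array(ax[k])*s*q[i]);Rs.append(M)
    c=[np.array([0,0,1.])]
    c+=[Rs[0].apply([1,0,0])]
    for i in(2,4,5): c+=[Rs[i].apply([0,0,1])]
    for i in(2,3,5): c+=[Rs[i].apply([1,0,0])]
    A.append(np.array(c).T);y.append(p)
A=np.vstack(A);y=np.hstack(y)
for cols in ([0,1,2,3,4],[0,2,3,4,7],[0,2,3,4,5,6],[0,1,2,3,4,7],[0,2,3,4,5,6,7],range(8)):
    cols=list(cols);x,*_=np.linalg.lstsq(A[:,cols],y,rcond=None);print(cols,x.round(0),np.abs(A[:,cols]@x-y).max().round(1))
E
```

```text
[0, 1, 2, 3, 4] [158. 136. 473. 240. 133.] 40.7
[0, 2, 3, 4, 7] [233. 677. 333. 315.  59.] 42.3
[0, 2, 3, 4, 5, 6] [ 482.  755.  415.  635. -169.   46.] 42.5
[0, 1, 2, 3, 4, 7] [212.  72. 578. 306. 228.  50.] 41.4
[0, 2, 3, 4, 5, 6, 7] [316. 704. 367. 411. -46.  15.  53.] 42.3
[0, 1, 2, 3, 4, 5, 6, 7] [303.  74. 602. 338. 319. -34.  25.  48.] 41.4
```

```bash
python3 - <<'E'
from kin import *
S=[-1,1,-1,1,-1,1,-1]
A=[];y=[]
for q,p,w in D:
    M=R.identity();Rs=[]
    for i,(k,s) in enumerate(zip("zyzyzyz",S)):
        M=M*R.from_rotvec(np.array(ax[k])*s*q[i]);Rs.append(M)
    c=[np.array([0,0,1.])]
    for i in(2,4,5): c+=[Rs[i].apply([0,0,1])]
    for i in(0,2,4): c+=[Rs[i].apply([0,1,0])]
    for i in(2,3,5): c+=[Rs[i].apply([1,0,0])]
    A.append(np.array(c).T);y.append(p)
A=np.vstack(A);y=np.hstack(y)
for cols in ([0,1,2,3,4],[0,1,2,3,5],[0,1,2,3,6],[0,1,2,3,4,5,6],[0,1,2,3,4,5,6,9],[0,1,2,3,4,5,6,7,8]):
    x,*_=np.linalg.lstsq(A[:,cols],y,rcond=None);print(cols,x.round(0),np.abs(A[:,cols]@x-y).max().round(1))
E
```

```text
[0, 1, 2, 3, 4] [328. 577. 342. 323. -44.] 4.7
[0, 1, 2, 3, 5] [358. 556. 346. 327. -46.] 4.3
[0, 1, 2, 3, 6] [279. 536. 353. 234. -51.] 15.9
[0, 1, 2, 3, 4, 5, 6] [346. 566. 344. 327. -22. -24.   1.] 1.6
[0, 1, 2, 3, 4, 5, 6, 9] [339. 568. 347. 321. -22. -19.  -3.   4.] 1.8
[0, 1, 2, 3, 4, 5, 6, 7, 8] [287. 552. 319. 272. -28. -23.   7.  23. -18.] 1.3
```

```bash
cat > ik.py <<'E'
from h import *
lo=np.array([-3.01,-.46,-1.47,.13,-1,.04,-2.66]);hi=np.array([3.01,2.08,1.51,2.56,4.14,2.09,2.66])
Y=np.array([0,1.,0]);Z=np.array([0,0,1.])
def fk(q):
    M=R.identity();Rs=[]
    for i,a in enumerate([-Z,Y,-Z,Y,-Z,Y,-Z]): M=M*R.from_rotvec(a*q[i]);Rs.append(M)
    return 346*Z+Rs[2].apply(566*Z-24*Y)+Rs[4].apply(344*Z)+Rs[5].apply(327*Z)+Rs[0].apply(-22*Y),M*R.from_rotvec([0,0,np.pi/2])
def ik(p,T,q0,w=0.5):
    from scipy.optimize import least_squares
    def f(q):
        x,M=fk(q);return np.r_[x-p,300*(T.inv()*M).as_rotvec(),w*(q-q0)]
    z=least_squares(f,np.clip(q0,lo+.01,hi-.01),bounds=(lo,hi));return z.x,np.abs(z.fun[:6]).max()
E
python3 - <<'E'
from ik import *
q0=r.get_state()["q"];print(fk(q0)[0]-r.get_state()["tcp_pos"])
rng=np.random.default_rng(0)
for s in(5,50,85):
  for fl in(0,1):
    p,T=ins(s); T=T*R.from_rotvec([0,0,np.pi*fl]);S=[]
    for k in range(25):
        q,e=ik(p,T,rng.uniform(lo,hi)*[.4,.5,.6,1,1,1,1],.02)
        if e<2 and not any(np.abs(q-x).max()<.4 for x in S): S.append(q)
    print(s,fl);[print("  ",x.round(2)) for x in S[:7]]
E
```

```text
[ 0.35488952 -0.22459395  1.39702064]
5 0
5 1
50 0
50 1
85 0
85 1
```

```bash
python3 - <<'E'
from ik import *
rng=np.random.default_rng(0)
for s in(5,50,85):
  for fl in(0,1):
    p,T=ins(s); T=T*R.from_rotvec([0,0,np.pi*fl]);S=[]
    for k in range(25):
        q0=rng.uniform(np.maximum(lo,-1.4),hi);q0[0]*=.5
        q,e=ik(p,T,q0,.01)
        S.append((e,q))
    S.sort(key=lambda x:x[0])
    print(s,fl);[print("  ",e.round(1),x.round(2)) for e,x in S[:4]]
E
```

```text
5 0
   12.4 [ 0.72  1.14 -1.31  2.56  2.2   1.3   2.66]
   12.4 [ 0.72  1.14 -1.31  2.56  2.2   1.3   2.66]
   12.4 [ 0.72  1.14 -1.31  2.56  2.2   1.3   2.66]
   12.4 [ 0.72  1.14 -1.31  2.56  2.2   1.3   2.66]
5 1
   12.0 [ 0.75  1.23 -1.47  2.56  2.11  1.43 -0.38]
   12.0 [ 0.75  1.23 -1.47  2.56  2.11  1.43 -0.38]
   12.0 [ 0.75  1.23 -1.47  2.56  2.11  1.43 -0.38]
   12.0 [ 0.75  1.23 -1.47  2.56  2.11  1.43 -0.38]
50 0
   22.1 [ 0.76  0.97 -1.32  2.56  2.11  1.12  2.66]
   22.1 [ 0.76  0.97 -1.32  2.56  2.11  1.12  2.66]
   22.1 [ 0.76  0.97 -1.32  2.56  2.11  1.12  2.66]
   22.1 [ 0.76  0.97 -1.32  2.56  2.11  1.12  2.66]
50 1
   21.9 [ 0.8   1.07 -1.47  2.56  2.01  1.25 -0.39]
   21.9 [ 0.8   1.07 -1.47  2.56  2.01  1.25 -0.39]
   21.9 [ 0.8   1.07 -1.47  2.56  2.01  1.25 -0.39]
   21.9 [ 0.8   1.07 -1.47  2.56  2.01  1.25 -0.39]
85 0
   27.8 [ 0.8   0.83 -1.3   2.56  2.06  0.96  2.66]
   27.8 [ 0.8   0.83 -1.3   2.56  2.06  0.96  2.66]
   27.8 [ 0.8   0.83 -1.3   2.56  2.06  0.96  2.66]
   27.8 [ 0.8   0.83 -1.3   2.56  2.06  0.96  2.66]
85 1
   27.6 [ 0.84  0.93 -1.47  2.56  1.95  1.11 -0.38]
   27.6 [ 0.84  0.93 -1.47  2.56  1.95  1.11 -0.38]
   27.6 [ 0.84  0.93 -1.47  2.56  1.95  1.11 -0.38]
   27.6 [ 0.84  0.93 -1.47  2.56  1.95  1.11 -0.38]
```

servo_tool([
  [[0,0,-0.1,0,-0.15,0,-1],[0,0,-0.1,0,-0.15,0,-1],[0,0,0,0,-0.13,0,-1],[0,-0.4,0,0,0,0,-1],[0,-0.4,0,0,0,0,-1],[0,-0.4,0,0,0,-0.1,-1],[0,0,0,0,0,-0.15,-1],[0,0,0,0,0,-0.15,-1],[0,0,0,0,0,-0.15,-1],[0,0,0,0,0,-0.15,-1]],
])

```text
clock: 13.43
tcp_pos: [439.2, 7.7, 239.2]
eef_rot: [0.041, 0.96, 0.271, 0.051]
wrist_force: [0.7, 0.0, -0.9]
width: 56.0
grasp_force: 25.0
```

```bash
cat > rec.py <<'E'
from station import r
import json
s=r.get_state();open("rec.txt","a").write(json.dumps([list(map(float,s[k])) for k in("q","tcp_pos","eef_rot")])+"\n");print(s["clock"],s["q"].round(3),s["tcp_pos"].round(1),s["eef_rot"].round(3),s["width"])
E
python3 rec.py
```

```text
13.4333 [ 0.299  0.48  -0.698  2.187  0.733  0.601 -1.964] [439.2   7.7 239.2] [0.041 0.96  0.271 0.051] 55.98446384678688
```

servo_tool([
  [[0,0,0,0,0,-0.15,-1],[0,0,0,0,0,-0.15,-1],[0,0,0,0,0,-0.15,-1],[0,0,0,0,0,-0.15,-1],[0,0,0,0,0,-0.15,-1],[0,0,0,0,0,-0.15,-1],[0,0,0,0,0,-0.15,-1],[0,0,0,0,0,-0.15,-1],[0,0,0,0,0,-0.15,-1],[0,0,0,0,0,-0.15,-1]],
])

```text
clock: 14.27
tcp_pos: [438.9, 7.1, 239.1]
eef_rot: [0.062, 0.648, 0.759, 0.019]
wrist_force: [-0.6, 0.4, -1.5]
width: 56.1
grasp_force: 25.0
```

```bash
python3 rec.py
```

```text
14.2667 [ 0.482  0.569 -1.011  2.179  0.9    0.76  -0.982] [438.9   7.1 239.1] [0.062 0.648 0.759 0.019] 56.11835740654253
```

servo_tool([
  [[0,0,0,0,0,-0.15,-1],[0,0,0,0,0,-0.15,-1],[0,0,0,0,0,-0.15,-1],[0,0,0,0,0,-0.15,-1],[0,0,0,0,0,-0.15,-1],[0,0,0,0,0,-0.15,-1],[0,0,0,0,0,-0.15,-1],[0,0,0,0,0,-0.15,-1],[0,0,0,0,0,-0.15,-1],[0,0,0,0,0,-0.15,-1]],
])

```text
clock: 15.1
tcp_pos: [438.6, 6.9, 239.0]
eef_rot: [0.062, 0.117, 0.991, -0.019]
wrist_force: [-0.7, -1.0, -1.6]
width: 55.8
grasp_force: 25.0
```

```bash
python3 rec.py
```

```text
15.1 [ 0.601  0.691 -1.283  2.175  1.014  0.956  0.046] [438.6   6.9 239. ] [ 0.062  0.117  0.991 -0.019] 55.83222644759198
```

```bash
python3 - <<'E'
from h import *
import json
Y=np.array([0,1.,0]);Z=np.array([0,0,1.]);X=np.array([1.,0,0])
D=[([1.201,.689,-.195,1.565,.157,.902,-.215],[245.6,-574.7,238.7]),([.33,.67,-.49,1.73,.4,.84,-.37],[570.7,-69.5,227.3]),([.06,.51,-.02,1.6,.01,1.03,-1.57],[570,-70.1,336]),([.1604675,.37411036,-.11269455,2.38352,.88472734,.07199487,-2.38136772],[437.6,-84.17,243.8])]+[json.loads(l)[:2] for l in open("rec.txt")]
wt=[2,.4,.4]+[2]*9
A=[];y=[]
for (q,p),w in zip(D,wt):
    M=R.identity();Rs=[]
    for i,a in enumerate([-Z,Y,-Z,Y,-Z,Y,-Z]): M=M*R.from_rotvec(a*q[i]);Rs.append(M)
    c=[Z]+[Rs[i].apply(Z) for i in(2,4,5)]+[Rs[i].apply(Y) for i in(0,2,4)]+[Rs[i].apply(X) for i in(0,2,3,5,6)]+[Rs[6].apply(Y)]
    A.append(w*np.array(c).T);y.append(w*np.array(p))
A=np.vstack(A);y=np.hstack(y)
for cols in ([0,1,2,3],[0,1,2,3,4,5,6],[0,1,2,3,5,8,9],[0,1,2,3,4,5,6,8,9],[0,1,2,3,4,5,6,10],[0,1,2,3,4,5,6,8,9,10],range(13)):
    cols=list(cols);x,*_=np.linalg.lstsq(A[:,cols],y,rcond=None);print(cols,x.round(0),(np.abs(A[:,cols]@x-y)).max().round(1))
E
```

```text
[0, 1, 2, 3] [265. 607. 302. 320.] 85.1
[0, 1, 2, 3, 4, 5, 6] [347. 563. 345. 326. -19. -27.  -1.] 1.2
[0, 1, 2, 3, 5, 8, 9] [440. 572. 370. 395. -44. -17.  26.] 15.0
[0, 1, 2, 3, 4, 5, 6, 8, 9] [346. 563. 344. 325. -19. -27.  -0.   1.  -0.] 1.1
[0, 1, 2, 3, 4, 5, 6, 10] [347. 563. 345. 326. -19. -27.  -1.   0.] 1.2
[0, 1, 2, 3, 4, 5, 6, 8, 9, 10] [346. 563. 344. 325. -19. -27.  -0.   1.  -0.   0.] 1.1
[0, 1, 2, 3, 4, 5, 6, 7, 8, 9, 10, 11, 12] [347. 561. 343. 324. -19. -28.   1.   1.   2.  -0.  -0.   0.  -0.] 1.1
```

```bash
sed -i 's/346\*Z+Rs\[2\].apply(566\*Z-24\*Y)+Rs\[4\].apply(344\*Z)+Rs\[5\].apply(327\*Z)+Rs\[0\].apply(-22\*Y)/347*Z+Rs[2].apply(563*Z-27*Y)+Rs[4].apply(345*Z-Y)+Rs[5].apply(326*Z)+Rs[0].apply(-19*Y)/' ik.py
cat >> ik.py <<'E'
def ins2(s,phi,g=33,off=-2,az=178.9,fl=0,ax=(569.5,-70)):
    """roll underside s from collar, grasp point g above the underside on the bore axis, tool tilted phi"""
    P,T=ins(s+g-18,off,az,ax)   # point on axis
    T=R.from_rotvec([0,0,np.radians(az-180)])*tool(180*fl,phi) 
    return P+T.apply([0,0,19]),T
E
python3 - <<'E'
from ik import *
rng=np.random.default_rng(0)
q0=r.get_state()["q"]
for phi in(15,20,25,30):
 for fl in(0,1):
  out=[]
  for s in(8,50,85):
    p,T=ins2(s,phi,fl=fl);S=[]
    for k in range(12):
        qq=rng.uniform(np.maximum(lo,-1.4),hi);qq[0]*=.5
        q,e=ik(p,T,q0 if k==0 else qq,.01);S.append((e,q))
    S.sort(key=lambda x:x[0]);out.append((s,S[0][0].round(1),S[0][1].round(2).tolist()))
  print(phi,fl,*out,sep="\n  ")
E
```

```text
15
  0
  (8, np.float64(0.0), [-0.07, 0.69, 0.2, 2.29, 4.14, 0.17, 0.61])
  (50, np.float64(0.0), [-0.0, 0.59, 0.09, 2.33, 4.1, 0.07, 0.65])
  (85, np.float64(0.8), [0.11, 0.5, -0.09, 2.36, 1.12, 0.04, -2.66])
15
  1
  (8, np.float64(0.0), [0.72, 0.95, -1.2, 2.25, 1.57, 0.89, 0.05])
  (50, np.float64(0.0), [0.76, 0.87, -1.25, 2.3, 1.49, 0.87, 0.06])
  (85, np.float64(0.0), [0.8, 0.8, -1.29, 2.33, 1.41, 0.84, 0.09])
20
  0
  (8, np.float64(0.0), [0.06, 0.68, -0.0, 2.36, 3.18, 0.25, 1.56])
  (50, np.float64(0.0), [0.4, 0.63, -0.55, 2.4, 2.07, 0.36, 2.66])
  (85, np.float64(0.0), [0.03, 0.51, 0.05, 2.45, 3.39, 0.17, 1.37])
20
  1
  (8, np.float64(0.0), [0.75, 1.0, -1.27, 2.33, 1.72, 0.98, -0.1])
  (50, np.float64(0.0), [0.78, 0.91, -1.32, 2.38, 1.65, 0.94, -0.1])
  (85, np.float64(0.0), [0.82, 0.83, -1.36, 2.41, 1.58, 0.9, -0.08])
25
  0
  (8, np.float64(0.0), [-0.17, 0.76, 0.38, 2.45, 3.69, 0.55, 1.07])
  (50, np.float64(0.0), [0.61, 0.74, -0.91, 2.46, 2.05, 0.67, 2.66])
  (85, np.float64(0.0), [0.18, 0.53, -0.19, 2.52, 2.89, 0.35, 1.85])
25
  1
  (8, np.float64(0.0), [0.64, 0.88, -1.0, 2.41, 2.03, 0.8, -0.4])
  (50, np.float64(0.0), [0.11, 0.61, -0.08, 2.49, 3.06, 0.4, -1.45])
  (85, np.float64(0.0), [0.83, 0.89, -1.45, 2.49, 1.71, 1.02, -0.23])
30
  0
  (8, np.float64(0.0), [-0.46, 1.13, 1.16, 2.54, 4.14, 1.25, 0.65])
  (50, np.float64(0.0), [0.72, 0.89, -1.21, 2.54, 2.04, 0.98, 2.66])
  (85, np.float64(2.3), [0.74, 0.78, -1.21, 2.56, 1.99, 0.88, 2.66])
30
  1
  (8, np.float64(0.0), [0.21, 0.75, -0.26, 2.51, 2.89, 0.64, -1.28])
  (50, np.float64(0.0), [0.76, 0.96, -1.33, 2.54, 1.96, 1.08, -0.41])
  (85, np.float64(1.8), [0.82, 0.92, -1.47, 2.56, 1.83, 1.1, -0.36])
```

```bash
python3 - <<'E'
from ik import *
go((440,170,80),tool(180));go(r.get_state()["tcp_pos"],tool(180))
q=r.get_state()["q"]
for p,T in [((440,170,80),tool(180)),((440,170,18),tool(180)),((433.5,170,15),tool(180,-20)),((440,170,180),tool(180,-20)),((440,170,220),tool(180,20)),ins2(90,20,fl=1),ins2(8,20,fl=1)]:
    q,e=ik(np.array(p),T,q,.02);print(q.round(2),e.round(2))
E
```

```text
clock 15.1 shift/80 [0.703 2.032 1.868] rot/45 [-0.048  0.158 -0.299] rows>= 5.5 world d [   1.4  163.1 -159. ] q7 0.05
clock 15.1 shift/80 [0. 0. 0.] rot/45 [-0.048  0.158 -0.299] rows>= 2.1 world d [0. 0. 0.] q7 0.05
[ 0.15  1.05 -1.13  2.12  1.29  0.95 -0.18] 0.0
[ 0.12  1.17 -1.06  2.13  1.45  0.94 -0.29] 0.0
[ 0.21  1.32 -1.2   1.83  1.03  1.19  0.18] 0.0
[ 0.26  1.1  -1.37  1.76  0.78  1.38  0.26] 0.0
[ 0.21  0.85 -1.47  2.3   1.39  1.2  -0.49] 0.0
[ 0.85  0.88 -1.47  2.41  1.54  1.   -0.07] 0.0
[ 0.77  1.05 -1.35  2.33  1.7   1.07 -0.07] 0.0
```

servo_tool([
  [[0,0,0,-0.016,0.053,-0.1,-1],[0,0,0,-0.016,0.053,-0.1,-1],[0,0,0,-0.016,0.053,-0.1,-1],[0,0.3,0,0,0,0,-1],[0,0.45,0.2,0,0,0,-1],[0,0.45,0.2,0,0,0,-1],[0,0.45,0.2,0,0,0,-1],[0,0.39,0.3,0,0,0,-1],[0,0,0.4,0,0,0,-1],[0,0,0,0,0,0,-1]],
])

```text
clock: 15.93
tcp_pos: [438.1, 169.8, 131.1]
eef_rot: [-0.003, 0.001, 1.0, -0.002]
wrist_force: [-0.9, -2.0, -2.6]
width: 56.1
grasp_force: 25.0
```

```bash
python3 rec.py; python3 - <<'E'
from ik import *
go((440,170,18),tool(180))
E
```

```text
15.9333 [ 0.167  0.941 -1.14   2.09   1.125  0.95  -0.063] [438.1 169.8 131.1] [-0.003  0.001  1.    -0.002] 56.145060624158496
clock 15.93 shift/80 [-0.032  0.009  1.414] rot/45 [-0.006 -0.008 -0.002] rows>= 2.7 world d [   1.9    0.2 -113.1] q7 -0.06
```

servo_tool([
  [[-0.03,0,0.4,0,0,0,-1],[0,0,0.45,-0.006,-0.008,0,-1],[0,0,0.3,0,0,0,-1],[0,0,0.15,0,0,0,-1],[0,0,0.08,0,0,0,-1],[0,0,0,0,0,0,-1],[0,0,0,0,0,0,-1]],
])

```text
clock: 16.52
tcp_pos: [444.9, 169.8, 25.9]
eef_rot: [0.005, 0.003, 1.0, 0.002]
wrist_force: [0.3, -0.0, -2.5]
width: 56.2
grasp_force: 25.0
```

```bash
python3 - <<'E'
from ik import *
print(r.get_state()["wrist_force"].round(1));go((440,170,18),tool(180))
E
```

```text
[ 0.3 -0.  -2.5]
clock 16.52 shift/80 [0.062 0.002 0.098] rot/45 [ 0.005  0.013 -0.009] rows>= 0.2 world d [-4.9  0.2 -7.9] q7 -0.28
```

servo_tool([
  [[0,0,0.05,0.005,0.013,0,-1],[0,0,0.035,0,0,0,-1],[0,0,0,0,0,0,-1],[0,0,0,0,0,0,1],[0,0,0,0,0,0,1],[0,0,0,0,0,0,1],[0,0,0,0,0,0,1],[0,0,0,0,0,0,1]],
])

```text
clock: 17.18
tcp_pos: [444.8, 170.0, 18.6]
eef_rot: [0.0, 0.003, 1.0, 0.0]
wrist_force: [-0.3, 0.4, 0.8]
width: 86.6
grasp_force: 0.0
```

```bash
python3 - <<'E'
from ik import *
s=r.get_state();print(s["wrist_force"].round(1),s["tcp_pos"],s["width"])
x=s["tcp_pos"]
go((x[0]-6.5,x[1],15),tool(180,-20))
E
```

```text
[-0.3  0.4  0.8] [444.76228947 170.0346976   18.57487973] 86.55540356164038
clock 17.18 shift/80 [ 0.081 -0.001  0.045] rot/45 [ 0.002  0.446 -0.008] rows>= 2.8 world d [-6.5  0.  -3.6] q7 -0.27
```

servo_tool([
  [[0,0,-0.05,0,0.1,0,1],[0,0,0,0,0.12,0,1],[0,0,0,0,0.12,0,1],[0,0,0,0,0.106,0,1],[0,0,0,0,0,0,1],[0,0,0,0,0,0,1]],
])

```text
clock: 17.68
tcp_pos: [445.0, 169.9, 21.8]
eef_rot: [-0.173, 0.004, 0.985, 0.001]
wrist_force: [-0.6, 0.3, -0.4]
width: 88.2
grasp_force: 0.0
```

```bash
python3 - <<'E'
from ik import *
go((438.3,170,15),tool(180,-20))
E
```

```text
clock 17.68 shift/80 [ 0.049 -0.     0.108] rot/45 [ 0.004  0.001 -0.01 ] rows>= 0.2 world d [-6.7  0.1 -6.8] q7 0.29
```

servo_tool([
  [[0.05,0,0.06,0,0,0,1],[0,0,0.045,0,0,0,1],[0,0,0,0,0,0,-1],[0,0,0,0,0,0,-1],[0,0,0,0,0,0,-1],[0,0,0,0,0,0,-1],[0,0,0,0,0,0,-1],[0,0,0,0,0,0,-1],[0,0,0,0,0,0,-1],[0,0,0,0,0,0,-1]],
], force=30)

```text
clock: 18.52
tcp_pos: [438.2, 170.0, 16.0]
eef_rot: [-0.174, 0.003, 0.985, 0.001]
wrist_force: [-0.6, -0.5, 1.2]
width: 55.5
grasp_force: 30.0
```

```bash
python3 - <<'E'
from ik import *
s=r.get_state();print(s["tcp_pos"],s["width"],s["grasp_force"],s["wrist_force"].round(1))
x=s["tcp_pos"];go(x+[0,0,220],tool(180,-20));
print(ins2(90,20,fl=1)[0])
E
```

```text
[438.17380849 170.00536857  16.01023061] 55.47920764142912 30.000074598938227 [-0.6 -0.5  1.2]
clock 18.52 shift/80 [ 9.410e-01  1.000e-03 -2.584e+00] rot/45 [ 0.003 -0.    -0.007] rows>= 5.3 world d [  0.   0. 220.] q7 0.27
[444.42647163 -67.59846557 196.08373149]
```

servo_tool([
  [[0.08,0,-0.22,0,0,0,-1],[0.16,0,-0.44,0,0,0,-1],[0.16,0,-0.44,0,0,0,-1],[0.16,0,-0.44,0,0,0,-1],[0.16,0,-0.44,0,0,0,-1],[0.16,0,-0.44,0,0,0,-1],[0,0,0,0,-0.12,0,-1],[0,0,0,0,-0.15,0,-1],[0,0,0,0,-0.15,0,-1],[0,0,0,0,-0.15,0,-1]],
])

```text
clock: 19.35
tcp_pos: [438.1, 170.0, 222.3]
eef_rot: [0.051, 0.003, 0.999, 0.001]
wrist_force: [1.2, -0.4, -1.5]
width: 55.5
grasp_force: 30.0
```

servo_tool([
  [[0,0,0,0,-0.15,0,-1],[0,0,0,0,-0.15,0,-1],[0,0,0,0,-0.02,0,-1],[0,0,0,0,0,0,-1],[0,0,0,0,0,0,-1]],
])

```text
clock: 19.77
tcp_pos: [438.7, 169.2, 221.4]
eef_rot: [0.159, 0.003, 0.987, -0.003]
wrist_force: [0.7, -0.7, -2.5]
width: 55.6
grasp_force: 30.0
```

```bash
python3 rec.py; python3 - <<'E'
from ik import *
p,T=ins2(105,20,g=34,fl=1);go(p,T);go(r.get_state()["tcp_pos"],T)
E
```

```text
19.7667 [ 0.092  0.646 -1.094  2.281  1.335  0.833 -0.392] [438.7 169.2 221.4] [ 0.159  0.003  0.987 -0.003] 55.57671471142101
clock 19.77 shift/80 [ 0.088 -2.957  0.155] rot/45 [ 0.    -0.037  0.016] rows>= 5.7 world d [  -4.6 -236.6  -13. ] q7 -0.39
clock 19.77 shift/80 [0. 0. 0.] rot/45 [ 0.    -0.037  0.016] rows>= 0.3 world d [0. 0. 0.] q7 -0.39
```

servo_tool([
  [[0.02,-0.25,0,0,-0.037,0.016,-1],[0.02,-0.4,0,0,0,0,-1],[0.02,-0.4,0,0,0,0,-1],[0.03,-0.4,0,0,0,0,-1],[0,-0.4,0,0,0,0,-1],[0,-0.4,0,0,0,0,-1],[0,-0.4,0,0,0,0,-1],[0,-0.3,0,0,0,0,-1],[0,0,0,0,0,0,-1],[0,0,0,0,0,0,-1]],
])

```text
clock: 20.6
tcp_pos: [428.2, -68.5, 218.7]
eef_rot: [0.174, 0.013, 0.985, -0.001]
wrist_force: [0.1, 0.4, -1.3]
width: 55.2
grasp_force: 30.0
```

```bash
python3 rec.py; python3 - <<'E'
from ik import *
p,T=ins2(105,20,g=34,fl=1);go(p,T);p,T=ins2(80,20,g=34,fl=1);go(p,T)
s=r.get_state();im=eyes.capture("scene")
# peg tip & axis projected, roll axis ends
M=rot(s);G=s["tcp_pos"]-M.apply([0,0,19]);d=M.apply(R.from_rotvec([0,np.radians(-20),0]).apply([0,0,-1]));print("bore",d, "want",ins(1)[0]-ins(0)[0])
B=G-34*d;Tp=G+16*d
o=np.array([220,150]);f=lambda P:((proj("scene",P)-o)*4).round(0)
print("underside",f(B),"top",f(Tp),"tip",f(ins(52,0)[0]),"collar",f(ins(-18,0)[0]))
cv2.imwrite("pics/s5.png",cv2.resize(im[150:290,220:360,::-1],None,fx=4,fy=4,interpolation=2))
E
```

```text
20.6 [ 0.72   0.572 -1.021  2.432  1.589  0.531 -0.075] [428.2 -68.5 218.7] [ 0.174  0.013  0.985 -0.001] 55.244984025867886
clock 20.6 shift/80 [-0.025  0.016  0.147] rot/45 [-0.001  0.001 -0.009] rows>= 0.3 world d [  5.9   1.1 -10.4] q7 -0.07
clock 20.6 shift/80 [-0.131  0.017  0.441] rot/45 [-0.001  0.001 -0.009] rows>= 0.9 world d [ 22.    0.8 -29.5] q7 -0.07
bore [-0.64320497  0.01546322  0.76553788] want [-0.64266915  0.01233988  0.76604444]
underside [415. 148.] top [465.  83.] tip [372. 209.] collar [307. 293.]
```

View pics/s5.png

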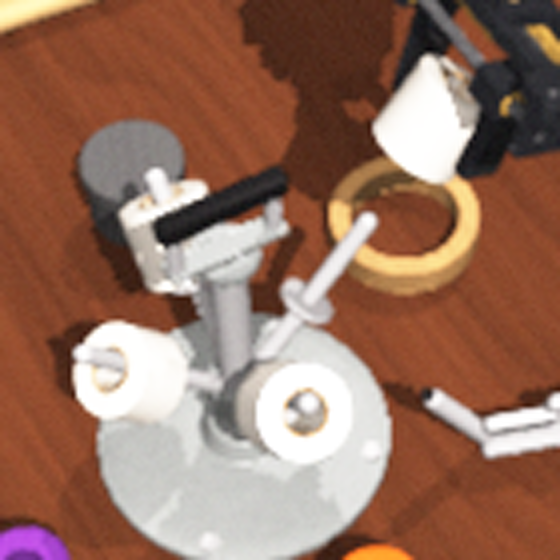

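The peg tip at (368,215) and the roll's lower face centred at about (408,155) show the same small offset from prediction. Their alignment along the peg line is therefore good, so I'm inserting.

servo_tool([
  [[-0.06,0.017,0.22,0,0,-0.009,-1],[-0.07,0,0.22,0,0,0,-1],[0,0,0,0,0,0,-1],[-0.032,0,0.088,0,0,0,-1],[-0.032,0,0.088,0,0,0,-1],[-0.032,0,0.088,0,0,0,-1],[0,0,0,0,0,0,-1],[0,0,0,0,0,0,-1]],
])

```text
clock: 21.32
tcp_pos: [464.0, -65.7, 172.1]
eef_rot: [0.174, 0.006, 0.985, -0.002]
wrist_force: [0.0, -0.6, -1.7]
width: 55.9
grasp_force: 30.0
```

```bash
python3 - <<'E'
from ik import *
for s in(57,10):go(*ins2(s,20,g=34,fl=1))
s=r.get_state();print(s["wrist_force"].round(1),s["moment"].round(2))
im=eyes.capture("scene");cv2.imwrite("pics/s6.png",cv2.resize(im[150:290,220:360,::-1],None,fx=4,fy=4,interpolation=2))
E
```

```text
clock 21.32 shift/80 [-0.01  -0.029  0.011] rot/45 [0.001 0.001 0.008] rows>= 0.1 world d [ 1.  -2.3 -0.5] q7 -0.19
clock 21.32 shift/80 [-0.211 -0.03   0.563] rot/45 [0.001 0.001 0.008] rows>= 1.2 world d [ 31.2  -2.9 -36.5] q7 -0.19
[ 0.  -0.6 -1.7] [0.14 0.32 0.  ]
```

View pics/s6.png

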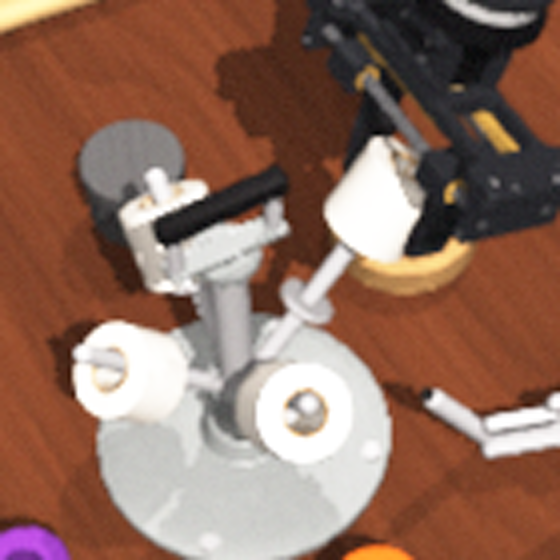

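The peg enters the roll's underside centrally and there is no contact force, so I'm sliding on.

servo_tool([
  [[-0.032,-0.015,0.088,0,0,0.008,-1],[-0.032,-0.015,0.088,0,0,0,-1],[-0.032,0,0.088,0,0,0,-1],[-0.032,0,0.088,0,0,0,-1],[-0.032,0,0.088,0,0,0,-1],[-0.032,0,0.088,0,0,0,-1],[0,0,0,0,0,0,-1],[0,0,0,0,0,0,-1]],
])

```text
clock: 22.03
tcp_pos: [492.8, -68.6, 137.2]
eef_rot: [0.174, 0.01, 0.985, -0.001]
wrist_force: [-0.5, -0.8, -1.8]
width: 55.6
grasp_force: 30.0
```

```bash
python3 - <<'E'
from ik import *
for s in(10,4):go(*ins2(s,20,g=34,fl=1))
s=r.get_state();print(s["wrist_force"].round(1),s["moment"].round(2))
E
```

```text
clock 22.03 shift/80 [-0.021  0.001  0.03 ] rot/45 [ 0.001 -0.    -0.001] rows>= 0.1 world d [ 2.4  0.  -1.6] q7 -0.22
clock 22.03 shift/80 [-0.047  0.001  0.1  ] rot/45 [ 0.001 -0.    -0.001] rows>= 0.2 world d [ 6.3 -0.1 -6.2] q7 -0.22
[-0.5 -0.8 -1.8] [ 0.06  0.27 -0.05]
```

servo_tool([
  [[-0.02,0,0.05,0,0,0,-1],[-0.027,0,0.05,0,0,0,-1],[0,0,0,0,0,0,-1],[0,0,0,0,0,0,0.4],[0,0,0,0,0,0,0.6],[0,0,0,0,0,0,0.8],[0,0,0,0,0,0,0.8],[0,0,0,0,0,0,0.8],[0,0,0,0,0,0,0.8],[0,0,0,0,0,0,0.8]],
])

```text
clock: 22.87
tcp_pos: [499.1, -69.0, 131.6]
eef_rot: [0.174, 0.01, 0.985, -0.002]
wrist_force: [0.1, 0.1, -0.6]
width: 79.2
grasp_force: 0.0
```

servo_tool([
  [[0,0,-0.1,0,0,0,0.8],[0,0,-0.2,0,0,0,0.8],[0,0,-0.3,0,0,0,0.8],[0,0,-0.4,0,0,0,0.8],[0,0,-0.4,0,0,0,0.8],[0,0.3,0,0,0,0,0.8],[0,0.45,0,0,0,0,0.8],[0,0.45,0,0,0,0,0.8],[0,0.45,0,0,0,0,0.8],[0,0,0,0,0,0,0.8]],
])

```text
clock: 23.7
tcp_pos: [463.9, 73.4, 239.0]
eef_rot: [0.176, 0.004, 0.984, 0.004]
wrist_force: [0.4, 0.0, 0.2]
width: 79.6
grasp_force: 0.0
```

```bash
python3 rec.py; python3 - <<'E'
from ik import *
im=eyes.capture("scene");t=eyes.capture("top")
a=cv2.resize(im[160:290,220:350,::-1],None,fx=3,fy=3,interpolation=2);b=cv2.resize(t[170:300,285:415,::-1],None,fx=3,fy=3,interpolation=2)
cv2.imwrite("pics/f7.png",np.hstack([a,b]))
E
```

```text
23.7 [ 0.339  0.559 -1.023  2.313  1.376  0.654 -0.177] [463.9  73.4 239. ] [0.176 0.004 0.984 0.004] 79.62616548462168
```

View pics/f7.png

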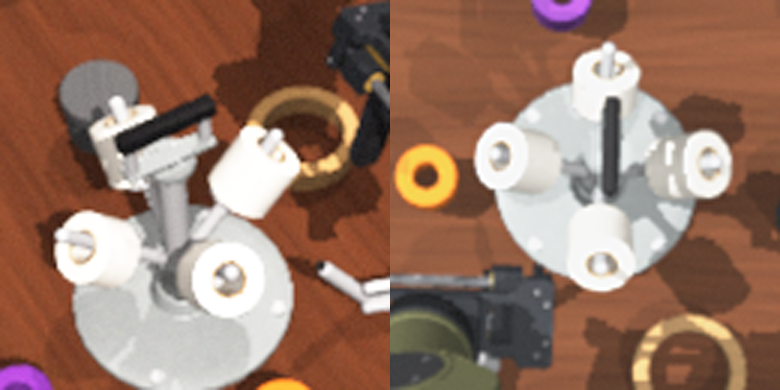

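The roll sits on the collar: its lower face is centred at about (233,198), where the collar was. The peg protrudes as it does on the other branches, which still carry their rolls, and the branch faces the robot.

```bash
python3 -c "
from station import ticket
print(ticket.job_done())"
```

```text
the job is handed in; nothing more can be done
None
```

The empty branch faces the robot (about 1° off straight) with the loose roll home against its collar and released, and the other rolls still hang on theirs; handed in at about 24 s, verdict not shown.

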